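Push the offcuts through the peg gauge into the scrap tray

ROBOT

A 6-joint arm with a two-finger parallel gripper is mounted at the origin on a cart in front of the work surface, level with it; the furniture and walls round the work are solid. World frame = base frame: x ahead of the robot, y to its left, z up, the work surface at z = 0. Lengths are in m, angles in rad, forces in N, time in s.
With the tool pointing down it reaches from about 0.25 to 0.8 m from the base axis. Payload 3.9 kg.
Tool frame: the origin (TCP) lies midway between the tips of the shut fingers; the grasp point (between the pads) lies 19 mm behind it (arm.hold_point_z is the distance from the TCP to the grasp point, in m); z points along the fingers, y is the line along which they close (so a half turn about z gives the same grasp; the last joint's range is limited). The gripper opens to 85 mm and grips with 20 to 120 N. Pads are 22 mm wide; open, the fingers measure 114 mm over their backs; the gripper's body (76 mm by 85 mm) begins 54 mm behind the grasp point. The pads swing forward as they close: fully open they stand 13 mm farther back than shut.
Start: joints at [-1.248, 0.26, -0.138, 1.173, 0, 1.571], TCP at [0.167, -0.498, 0.231] pointing down, gripper open.
Joint ranges: [-2.78, 2.78], [-0.83, 1.72], [-1.28, 1.37], [-1.9, 2.12], [-1.57, 1.48], [-3.14, 3.14]. Speed limits (rad/s): [2.57, 2.57, 3.14, 3.14, 3.14, 3.14].

INTERFACE

Orientations are given as a rotation vector (axis times angle).
In Python, from bench import arm gives the robot as it stands.
- The arm moves only by the shell command python3 -m handwheel 'ROWS' [OPENING] [FORCE]. ROWS is JSON, a list of rows, each an object with "dp": the shift along the tool's x, y, z normalised to -1 to 1, where 1 is 120 mm, a list of three; "spin": the turn about the tool's z normalised to -1 to 1, where 1 is 90 degrees. A call has exactly 5 rows; each row shifts and turns the commanded pose from where the row before left it, along the tool's axes as they then stand; what a row does not reach is not made up. A row lasts 1/8 s, in which the tool goes at most 62.5 mm and 10.7 degrees, less where a joint would pass 70% of its speed; a pose out of reach is approached as far as the arm can. A call with a number of a shift or a turn outside -1 to 1 is refused whole. A call with a gripper value outside its range is refused whole. OPENING is the opening, from 0 (shut) to 1 (fully open), set as the call begins (- or left out, the last holds). The fingers move at their own pace and stop on an object; FORCE is the grip in N (left out, the last holds). Time passes only in rows, so rows that do not move let the fingers close, or fill a call up. It gives the time, the measured TCP pose, the force, the opening and the grip force at its end, in the units of the state.
- arm.state(): the state, without advancing time (a new reading comes with each control period).
- arm.get_image(name): name is "side" or "top" or "wrist"; returns (picture, depth): 480x640x3 uint8, red, green, blue; 480x640 float32, m along the optical axis (not along the pixel's ray), 0 where there is no reading.
- arm.camera_model(name): a dict with "intrinsics" (3x3 intrinsics, pixels), "k1" (the pictures are not rectified: a ray, as slopes to the right and down, at radius r is drawn at 1 + k1 r^2 times it, then the intrinsics apply), "xyz" and "attitude" of the camera in the world. Camera axes: x right, y up, looking along -z (the intrinsics and any distortion apply to the point x, -y, -z); pixel columns grow to the right and rows downward; lengths in m; the calibration is good to about 2 mm. A picture is of the moment at which its call begins: read the wrist's pose just before it. camera_model takes no time and is no camera call; for the wrist camera it gives the pose at the moment of the call.
- arm.hand_in(): hands the job in; it is judged then, once.
The state is a dict: "clock": time; "joints": joint angles; "dq": joint speeds; "tau": joint torques, N m; "eef_pos": TCP position; "tool_rot": TCP orientation; "force": force on the tool from outside, world axes, zero at the start; "torque": the same for the moment, N m; "opening": finger opening in m; "grasp_force": force on a finger pad.
Only numpy, scipy, OpenCV 4.12 (cv2) and the standard library are available. Lean on these libraries where they do the work, as an engineer would, in place of code of your own. Each camera call takes 0.05 s, during which the arm holds its last target. There are 200 camera calls.

TASK

Slide the blue scrap tray up against the dowel end of the grey sawing board, square and with no open gap, and leave it there. Then push the two brown offcuts, which are narrow enough to fit between the dowels, along the board and out through the gaps into the tray, without lifting them. The pale drilled plate is too wide for the gaps and is good stock: leave it where it lies on the board, and do not disturb the oil can or the tape measure.

Things in the scene. Friction and masses are not known exactly. Their poses are not given: they have to be found in the camera images.
- board: Grey-topped board on battens, fixed, 260 (x) by 240 mm (y), top 46 mm above the bench. Along its -y edge (robot's right) stand four dowels, 14 mm thick, 32 mm high above the top, at x = -120, -40, 40, 120, y = -108 mm; the three 66 mm gaps are centred on lanes x = -80, 0, 80 mm. Other edges open. Origin: centre of its underside, on the bench; z up.
- tray: Blue open tray, loose, about 0.6 kg, 270 (x) by 140 (y) by 40 mm high, walls 4 mm, on the bench beyond the dowel end of the board, one long wall (+y side) facing it, 40 to 75 mm away. Touching the board and centred, its origin is at x = 0, y = -190 mm in the board's frame. Origin: centre of its underside; z up.
- offcut_1: Brown wood offcut, 50 x 50 mm and 22 mm thick, lying flat on the board, each in its own lane in front of one gap between the dowels, turned up to 0.3 rad from square with the board. Narrow enough for the gaps. Origin: centre of its underside; z up.
- offcut_2: Brown wood offcut, 50 x 50 mm and 22 mm thick, lying flat on the board, each in its own lane in front of one gap between the dowels, turned up to 0.3 rad from square with the board. Narrow enough for the gaps. Origin: centre of its underside; z up.
- drilled_plate: Pale square wood plate with a 22 mm hole in its middle, 72 x 72 x 18 mm, loose, lying flat on the board in the third lane; too wide for the gaps. Origin: centre of its underside.
- oil_can: Blue oil can with red spout standing upright on the bench near the front, left of the board, 35 x 60 x 125 mm, loose. Origin: centre of its underside.
- tape_measure: Yellow tape measure standing on the bench beyond the tray, 38 x 76 x 64 mm, loose. Origin: centre of its underside.

How it is judged:
By the outcome, as a careful person would: the job done as asked, in the order asked, and still so for the second after the job is handed in, with the robot touching nothing.
It also fails if it takes over 51 s, if anything falls off the work surface, if the arm or the gripper's body presses on something with over 40 N, if the wrist force passes 120 N, or if a joint passes its speed limit or range.

## Working session

There is one attempt and no reset: what is moved stays moved. The work goes in short steps, Python scripts to look and compute and a shell command to move; the robot and the scene stay as the last step left them, time stands still between calls to the robot, and variables do not carry over. Pictures are saved under pics/ and viewed, at most 10 in all, crops included, and the job is handed in when it is done.

```bash
mkdir -p pics
cat > h.py <<'E'
import numpy as np, cv2
from scipy.spatial.transform import Rotation as R
from bench import arm
def rot(a):
    a=np.array(a,float); return a if a.shape==(3,3) else (R.from_rotvec(a).as_matrix() if a.size==3 else R.from_quat(a).as_matrix())
def rays(c,px):
    K=np.array(c["intrinsics"],float); s=(np.atleast_2d(px)-K[:2,2])/[K[0,0],K[1,1]]
    u=s.copy()
    for _ in range(20): u=s/(1+c["k1"]*(u**2).sum(1,keepdims=True))
    return np.c_[u[:,0],-u[:,1],-np.ones(len(u))]@rot(c["attitude"]).T
def plane(c,px,z):
    d=rays(c,px); o=np.array(c["xyz"]); return o+d*((z-o[2])/d[:,2])[:,None]
def cloud(c,depth):
    v,u=np.mgrid[:480,:640]; d=rays(c,np.c_[u.ravel(),v.ravel()].astype(float))
    return (np.array(c["xyz"])+d*depth.ravel()[:,None]).reshape(480,640,3)
E
python3 - <<'E'
from h import *
for n in ("top","side"):
    c=arm.camera_model(n); print(n,c)
    im,d=arm.get_image(n); cv2.imwrite(f"pics/{n}0.png",im[...,::-1]); np.savez(f"{n}0.npz",im=im,d=d)
print(arm.state())
E
```

```text
top {'intrinsics': array([[561.36303816,   0.        , 324.35050108],
       [  0.        , 561.36303816, 242.19856047],
       [  0.        ,   0.        ,   1.        ]]), 'k1': -0.12808666676192387, 'xyz': array([ 0.32769899, -0.03061192,  1.31576225]), 'attitude': array([ 0.11785918, -0.11477837, -1.56231278])}
side {'intrinsics': array([[511.16621604,   0.        , 322.8426751 ],
       [  0.        , 511.16621604, 252.63267014],
       [  0.        ,   0.        ,   1.        ]]), 'k1': -0.10415829113771974, 'xyz': array([0.04635826, 0.686882  , 0.76717888]), 'attitude': array([ 0.34634668, -1.11384869, -2.32348322])}
{'clock': 0.1, 'joints': array([-1.24799797e+00,  2.60638517e-01, -1.39221836e-01,  1.17274198e+00,
        2.38010413e-06,  1.57079018e+00]), 'dq': array([-8.19944007e-04, -2.49936083e-03,  2.55574834e-03,  2.17963585e-03,
       -1.23568453e-03, -9.43270465e-05]), 'tau': array([-3.87276395e-04, -4.06508374e+01,  2.54527509e+01,  1.01195642e-02,
       -3.43488284e-05,  1.14142892e-06]), 'eef_pos': array([ 0.16634525, -0.49729582,  0.23054448]), 'tool_rot': array([-3.09900131e+00, -5.04574927e-01,  4.51927811e-04]), 'force': array([-0.3354651 , -0.01369279, -1.21991659]), 'torque': array([ 0.00415031, -0.03552585,  0.01315201]), 'grasp_force': 0.0, 'opening': 0.0852992070502156}
```

View pics/top0.png

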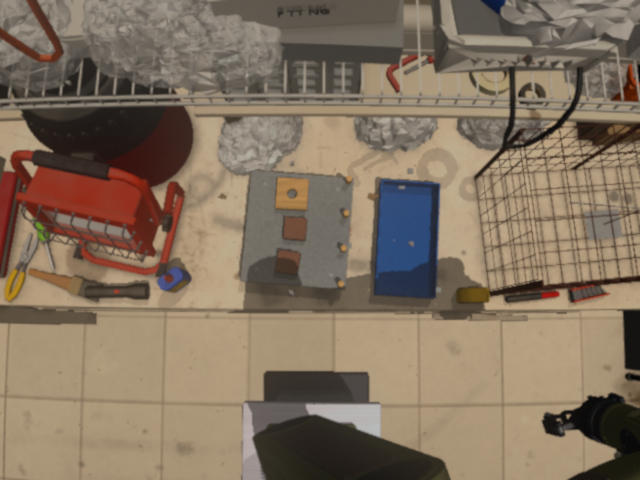

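View pics/side0.png

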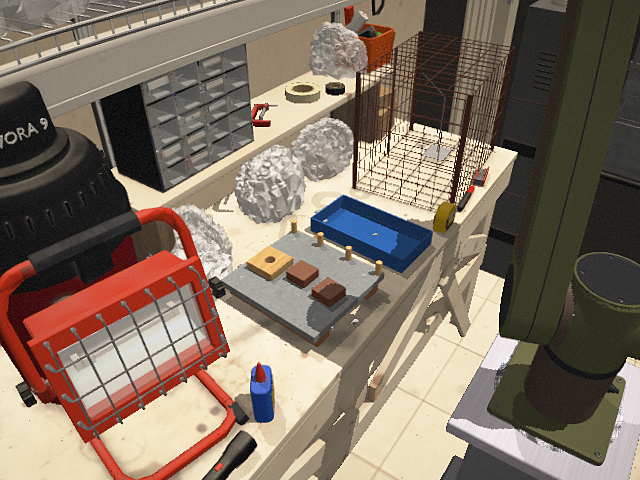

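The top view shows the board (248–350, 170–290), the tray (375–438, 180–298) and the offcuts at (294,228) and (288,262). It also shows the plate (292,193), the dowel tops (~347,180 / 345,212 / 343,246 / 341,283) and the tape (473,295). A wire cage stands right of column 475. The side view agrees. Next I measure.

Run:
```python
from h import *
C={};P={};H={}
for n in ("top","side"):
    f=np.load(n+"0.npz"); C[n]=arm.camera_model(n); P[n]=cloud(C[n],f["d"]); H[n]=cv2.cvtColor(f["im"],cv2.COLOR_RGB2HSV).astype(int)
def rect(p,name):
    p=p.astype(np.float32)*1000; (cx,cy),(w,h),a=cv2.minAreaRect(p[:,:2].copy()); a=(a+45)%90-45
    print(name,len(p),"c %.1f %.1f size %.1f %.1f ang %.2fdeg zmed %.1f"%(cx,cy,w,h,a,np.median(p[:,2])))
def comps(m,mn=60):
    k,l,s,c=cv2.connectedComponentsWithStats(m.astype(np.uint8)); return [l==i for i in range(1,k) if s[i,4]>mn]
for n in C:
    p=P[n]; h,s,v=np.moveaxis(H[n],2,0); x,y,z=np.moveaxis(p,2,0)
    ws=(x>.2)&(x<.75)&(y>-.55)&(y<.45)
    print("==",n,"bench z",np.median(z[ws&(z<.02)&(z>-.03)]))
    brown=ws&((h<12)|(h>172))&(s>70)&(z>.055)&(z<.08)&(y<.2)
    for m in comps(brown): rect(p[m],"brown");
    for m in comps(ws&(h>=10)&(h<28)&(s>70)&(z>.055)&(z<.075)): rect(p[m],"pale")
    for m in comps(ws&(z>.066)&(z<.09)&(h<30)&(s>40)&(v>60),4): 
        if m.sum()<60: rect(p[m],"dowel?")
    for m in comps(ws&(s<60)&(z>.036)&(z<.053),300): rect(p[m],"board")
    blue=ws&(h>100)&(h<130)&(s>100)
    for m in comps(blue):
        rect(p[m],"blue all"); t=m&(z>.033)&(z<.05)
        if t.sum()>20: rect(p[t],"blue rim")
    for m in comps(ws&(h>=20)&(h<32)&(s>100)&(z>.02)): rect(p[m],"yellow")
```

```text
== top bench z 0.0014333892027602602
brown 475 c 545.8 39.3 size 49.7 50.8 ang -2.25deg zmed 68.7
brown 346 c 470.5 54.3 size 50.2 46.4 ang -9.02deg zmed 68.8
pale 933 c 626.9 47.8 size 72.6 74.0 ang -3.22deg zmed 64.9
pale 489 c 545.9 39.4 size 50.1 51.2 ang -3.20deg zmed 68.7
pale 495 c 468.5 54.6 size 50.4 50.3 ang -8.71deg zmed 68.7
pale 336 c 399.8 -370.1 size 35.6 55.0 ang 2.91deg zmed 62.2
dowel? 36 c 740.8 63.6 size 11.9 14.4 ang 44.06deg zmed 74.6
dowel? 12 c 749.0 -145.8 size 14.3 1.9 ang -0.28deg zmed 74.8
dowel? 9 c 744.1 -163.3 size 11.2 1.6 ang 17.94deg zmed 81.2
dowel? 21 c 714.5 305.5 size 3.2 23.0 ang -27.75deg zmed 77.8
dowel? 41 c 686.4 327.3 size 4.1 35.7 ang 42.21deg zmed 75.8
dowel? 6 c 699.0 -539.2 size 2.9 2.0 ang -24.53deg zmed 76.3
dowel? 7 c 698.9 -507.4 size 0.9 11.5 ang 5.57deg zmed 71.9
dowel? 10 c 689.8 -418.5 size 2.4 20.0 ang 2.88deg zmed 70.6
dowel? 6 c 692.6 -450.1 size 0.7 13.2 ang 6.67deg zmed 71.7
dowel? 6 c 695.5 -479.4 size 1.2 15.2 ang 5.98deg zmed 70.8
dowel? 37 c 646.4 -392.9 size 66.8 3.7 ang 5.50deg zmed 77.2
dowel? 7 c 670.1 346.8 size 3.
[... 3494 characters left out ...]

dowel? 37 c 657.8 -80.4 size 12.0 17.5 ang 35.60deg zmed 75.3
dowel? 41 c 577.7 -71.9 size 11.4 14.9 ang 34.13deg zmed 74.7
dowel? 44 c 498.0 -66.3 size 13.4 13.8 ang 28.13deg zmed 75.2
dowel? 46 c 419.5 -61.8 size 13.2 13.7 ang 2.83deg zmed 73.9
dowel? 14 c 422.4 323.0 size 11.8 3.4 ang 29.23deg zmed 88.5
board 7371 c 577.2 35.0 size 245.1 323.4 ang -4.24deg zmed 45.1
blue all 4987 c 528.2 -218.9 size 149.1 273.0 ang -3.48deg zmed 8.4
blue rim 645 c 527.7 -217.0 size 144.9 271.9 ang -3.63deg zmed 37.2
blue all 939 c 424.8 317.6 size 34.1 59.5 ang 37.24deg zmed 73.6
blue rim 109 c 409.3 338.0 size 30.8 7.8 ang 37.75deg zmed 42.0
yellow 350 c 396.4 -374.5 size 35.0 82.9 ang 3.70deg zmed 49.7
```

```bash
python3 -m handwheel '[{"dp":[0.32,-0.256,0],"spin":0},{"dp":[0.32,-0.256,0],"spin":0},{"dp":[0.32,-0.256,0],"spin":0},{"dp":[0.32,-0.256,0],"spin":0},{"dp":[0.32,-0.256,0],"spin":0}]' 0.5
python3 -m handwheel '[{"dp":[0,0,0],"spin":-0.115},{"dp":[0,0,0],"spin":-0.115},{"dp":[0,0,0],"spin":-0.115},{"dp":[0,0,0],"spin":-0.115},{"dp":[0,0,0],"spin":-0.115}]'
python3 - <<'E'
from h import *
f=np.load("top0.npz");c=arm.camera_model("top");p=cloud(c,f["d"]);x,y,z=np.moveaxis(p,2,0)
h=cv2.cvtColor(f["im"],cv2.COLOR_RGB2HSV).astype(int)
blue=(h[...,0]>100)&(h[...,0]<130)&(h[...,1]>100)&(y<-.1)&(y>-.32)&(x>.36)&(x<.7)&(z<.1)
m=cv2.morphologyEx(blue.astype(np.uint8),cv2.MORPH_OPEN,np.ones((5,5)))
k=max(cv2.findContours(m,0,1)[0],key=cv2.contourArea).reshape(-1,2).astype(float)
q=plane(c,k,.040)[:,:2].astype(np.float32)*1000
print(cv2.minAreaRect(q)); print(np.round(cv2.boxPoints(cv2.minAreaRect(q))))
s=arm.state();print(s["eef_pos"],R.from_rotvec(s["tool_rot"]).as_matrix().round(3))
E
```

```text
clock: 0.72
eef_pos: [0.3003, -0.2898, 0.231]
tool_rot: [-3.1, -0.504, 0.0]
force: [1.2, -0.5, 0.5]
opening: 0.0427
grasp_force: 0.0
clock: 1.35
eef_pos: [0.2996, -0.291, 0.2309]
tool_rot: [-2.563, -1.815, 0.0]
force: [-0.5, -0.4, -0.1]
opening: 0.0425
grasp_force: 0.0
((527.0897216796875, -211.4117889404297), (124.70584106445312, 257.8988952636719), 86.3669662475586)
[[ 394. -265.]
 [ 652. -282.]
 [ 660. -157.]
 [ 402. -141.]]
[ 0.29960129 -0.29096557  0.23091791] [[ 0.332  0.943 -0.001]
 [ 0.943 -0.332  0.001]
 [ 0.    -0.001 -1.   ]]
```

```bash
python3 -m handwheel '[{"dp":[0,0,0],"spin":-0.084},{"dp":[0,0,0],"spin":-0.084},{"dp":[0,0.4,0],"spin":0},{"dp":[0,0.4,0],"spin":0},{"dp":[0,0.4,0],"spin":0}]'
python3 -m handwheel '[{"dp":[-0.025,0.164,0.14],"spin":0},{"dp":[-0.025,0.164,0.14],"spin":0},{"dp":[-0.025,0.164,0.14],"spin":0},{"dp":[-0.025,0.164,0.14],"spin":0},{"dp":[0,0,0.11],"spin":0}]'
python3 - <<'E'
from h import *
s=arm.state();print(s["eef_pos"],R.from_rotvec(s["tool_rot"]).as_matrix().round(3))
im,d=arm.get_image("side");cv2.imwrite("pics/s1.png",im[120:420,250:600,::-1])
E
```

```text
clock: 1.98
eef_pos: [0.4445, -0.3029, 0.2309]
tool_rot: [-2.309, -2.129, 0.0]
force: [-0.1, 0.9, 0.3]
opening: 0.0428
grasp_force: 0.0
clock: 2.6
eef_pos: [0.5215, -0.3212, 0.1493]
tool_rot: [-2.308, -2.13, 0.0]
force: [-0.1, 0.1, -0.2]
opening: 0.0425
grasp_force: 0.0
[ 0.52150041 -0.32120331  0.1492963 ] [[ 0.08   0.997 -0.001]
 [ 0.997 -0.08   0.001]
 [ 0.    -0.001 -1.   ]]
```

View pics/s1.png

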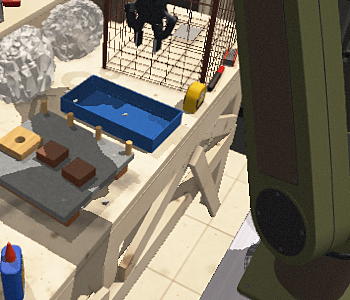

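Crop: the gripper (150,25) is between the tray's far wall and the cage, clear of both. I'll descend and push.

```bash
python3 -m handwheel '[{"dp":[0,0,0.25],"spin":0},{"dp":[0,0,0.25],"spin":0},{"dp":[0,0,0.25],"spin":0},{"dp":[0,0,0.25],"spin":0},{"dp":[0,0,0.09],"spin":0}]'
python3 -m handwheel '[{"dp":[0.08,0,0],"spin":0},{"dp":[0.08,0,0],"spin":0},{"dp":[0.08,0,0],"spin":0},{"dp":[0.08,0,0],"spin":0},{"dp":[0.08,0,0],"spin":0}]'
python3 -m handwheel '[{"dp":[0.04,0,0],"spin":0},{"dp":[0.04,0,0],"spin":0},{"dp":[0.04,0,0],"spin":0},{"dp":[0.04,0,0],"spin":0},{"dp":[0.04,0,0],"spin":0}]'
python3 - <<'E'
from h import *
s=arm.state();print(s["eef_pos"],s["force"])
E
```

```text
clock: 3.28
eef_pos: [0.5186, -0.3202, 0.0187]
tool_rot: [-2.307, -2.127, 0.002]
force: [-0.1, -0.7, 0.4]
opening: 0.0424
grasp_force: 0.0
clock: 3.9
eef_pos: [0.5261, -0.2744, 0.0215]
tool_rot: [2.307, 2.126, -0.001]
force: [-0.6, -5.4, 2.9]
opening: 0.043
grasp_force: 2.7
clock: 4.53
eef_pos: [0.5281, -0.2509, 0.0214]
tool_rot: [2.307, 2.126, -0.001]
force: [-0.8, -6.7, 3.6]
opening: 0.0427
grasp_force: 3.1
[ 0.5280852  -0.25089399  0.02143203] [-0.79451789 -6.71285636  3.62243529]
```

```bash
python3 -m handwheel '[{"dp":[0.02,0,0],"spin":0},{"dp":[0.02,0,0],"spin":0},{"dp":[0.02,0,0],"spin":0},{"dp":[0.02,0,0],"spin":0},{"dp":[0.02,0,0],"spin":0}]'
python3 -m handwheel '[{"dp":[0.006,0,0],"spin":0},{"dp":[0.006,0,0],"spin":0},{"dp":[0.006,0,0],"spin":0},{"dp":[0.006,0,0],"spin":0},{"dp":[0.006,0,0],"spin":0}]'
python3 - <<'E'
from h import *
s=arm.state();print(s["eef_pos"],s["force"])
im,d=arm.get_image("top");cv2.imwrite("pics/t1.png",cv2.resize(im[150:320,220:480,::-1],None,fx=3,fy=3))
E
```

```text
clock: 5.15
eef_pos: [0.5291, -0.239, 0.0214]
tool_rot: [2.307, 2.126, -0.001]
force: [-0.8, -6.0, 5.2]
opening: 0.0426
grasp_force: 3.1
clock: 5.78
eef_pos: [0.5294, -0.2363, 0.0214]
tool_rot: [2.306, 2.125, -0.003]
force: [-0.5, -8.7, 2.7]
opening: 0.0426
grasp_force: 4.4
[ 0.5294438  -0.23630309  0.02143403] [-0.49144821 -8.73167946  2.70358158]
```

View pics/t1.png

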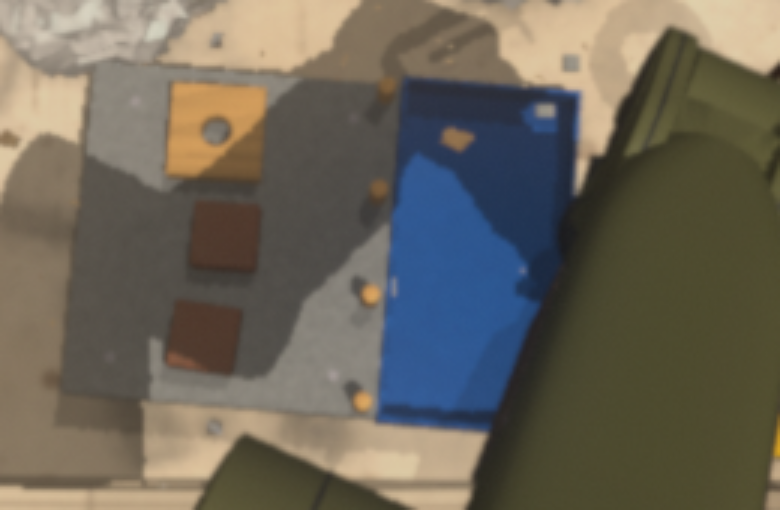

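The tray is almost against the board edge (~column 395) and centred along it. I'll press gently until the force rises.

```bash
for i in 1 2; do python3 -m handwheel '[{"dp":[0.008,0,0],"spin":0},{"dp":[0.008,0,0],"spin":0},{"dp":[0.008,0,0],"spin":0},{"dp":[0.008,0,0],"spin":0},{"dp":[0.008,0,0],"spin":0}]'; done
```

```text
clock: 6.45
eef_pos: [0.5302, -0.2358, 0.0216]
tool_rot: [2.302, 2.119, -0.012]
force: [-0.7, -19.7, -0.2]
opening: 0.043
grasp_force: 10.0
clock: 7.08
eef_pos: [0.5302, -0.2357, 0.0217]
tool_rot: [2.3, 2.113, -0.024]
force: [-3.4, -32.0, -3.5]
opening: 0.0428
grasp_force: 15.9
```

```bash
python3 -m handwheel '[{"dp":[-0.07,0,0],"spin":0},{"dp":[-0.12,0,0],"spin":0},{"dp":[-0.12,0,0],"spin":0},{"dp":[0,0,-0.3],"spin":0},{"dp":[0,0,-0.45],"spin":0}]'
python3 -m handwheel '[{"dp":[0,0,-0.45],"spin":0},{"dp":[0.3,0,0],"spin":0},{"dp":[0.42,0,0],"spin":0},{"dp":[0.42,0,0],"spin":0},{"dp":[0.42,0,0],"spin":0}]' 0.2
python3 - <<'E'
from h import *
im,d=arm.get_image("top");np.savez("top1.npz",im=im,d=d);cv2.imwrite("pics/t2.png",cv2.resize(im[150:320,220:480,::-1],None,fx=3,fy=3))
c=arm.camera_model("top");p=cloud(c,d);x,y,z=np.moveaxis(p,2,0);h=cv2.cvtColor(im,cv2.COLOR_RGB2HSV).astype(int)
blue=(h[...,0]>100)&(h[...,0]<130)&(h[...,1]>100)&(y<-.06)&(y>-.32)&(x>.36)&(x<.7)&(z>.03)&(z<.05)
print(cv2.minAreaRect((p[blue][:,:2]*1000).astype(np.float32)))
s=arm.state();P=s["eef_pos"]*1000;M=R.from_rotvec(s["tool_rot"]).as_matrix();print(P,M.round(3)); print("to A",M.T@(np.array([548.9,91.7,110])-P)/120)
E
```

```text
clock: 7.7
eef_pos: [0.5238, -0.2605, 0.1089]
tool_rot: [-2.305, -2.126, 0.002]
force: [1.4, -1.1, 0.7]
opening: 0.0429
grasp_force: 0.0
clock: 8.32
eef_pos: [0.5405, -0.0731, 0.1639]
tool_rot: [-2.309, -2.129, -0.0]
force: [0.5, -0.3, -0.4]
opening: 0.0171
grasp_force: 0.0
((534.4821166992188, -208.3990936279297), (35.13392639160156, 269.01416015625), 87.97463989257812)
[540.53081845 -67.30308317 163.87913671] [[ 0.076  0.997 -0.001]
 [ 0.997 -0.075  0.007]
 [ 0.006 -0.001 -1.   ]]
to A [ 1.32356481 -0.02985796  0.45764225]
```

View pics/t2.png

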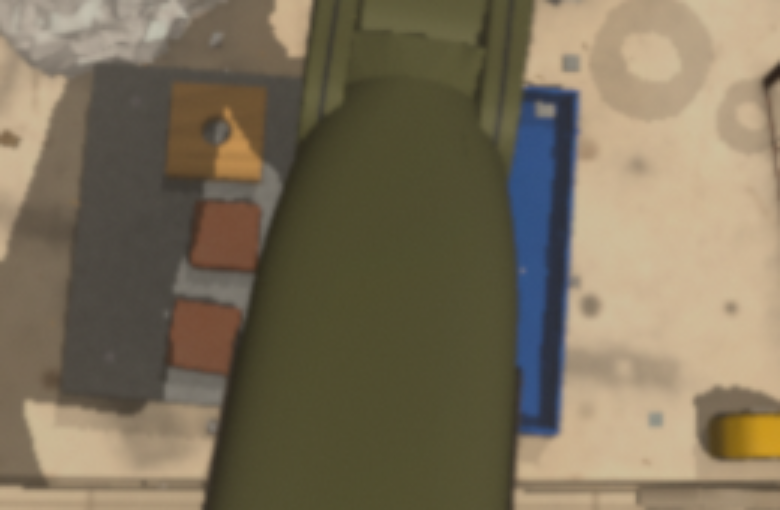

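The arm now hides the board–tray seam. The tray's far edge (578, 90) is unmoved, and the offcuts and plate are undisturbed. Next I go behind offcut A.

```bash
python3 -m handwheel '[{"dp":[0.33,-0.007,0],"spin":0},{"dp":[0.33,-0.007,0],"spin":0},{"dp":[0.33,-0.007,0],"spin":0},{"dp":[0.33,-0.007,0],"spin":0},{"dp":[0,0,0.4],"spin":0}]'
python3 -m handwheel '[{"dp":[0,0,0.2],"spin":0},{"dp":[0,0,0.2],"spin":0},{"dp":[0,0,0.08],"spin":0},{"dp":[0,0,0],"spin":0},{"dp":[0,0,0],"spin":0}]'
python3 - <<'E'
from h import *
s=arm.state();P=s["eef_pos"]*1000
print(P)
e=-.0752;e=np.arctan(e);A=np.array([[np.cos(e),np.sin(e)],[-np.sin(e),np.cos(e)]]);print("board frame",A@(P[:2]-[547.1,35.7]))
im,d=arm.get_image("side");cv2.imwrite("pics/s2.png",cv2.resize(im[170:370,200:460,::-1],None,fx=3,fy=3)[:600,:780])
E
```

```text
clock: 9.0
eef_pos: [0.5543, 0.0866, 0.1189]
tool_rot: [2.302, 2.132, 0.013]
force: [1.5, -0.2, 0.4]
opening: 0.0171
grasp_force: 0.0
clock: 9.62
eef_pos: [0.5511, 0.0833, 0.0594]
tool_rot: [2.309, 2.129, 0.002]
force: [0.4, -0.5, -0.1]
opening: 0.0172
grasp_force: 0.0
[551.14237224  83.30721657  59.42379949]
board frame [ 0.46100788 47.77630495]
```

View pics/s2.png

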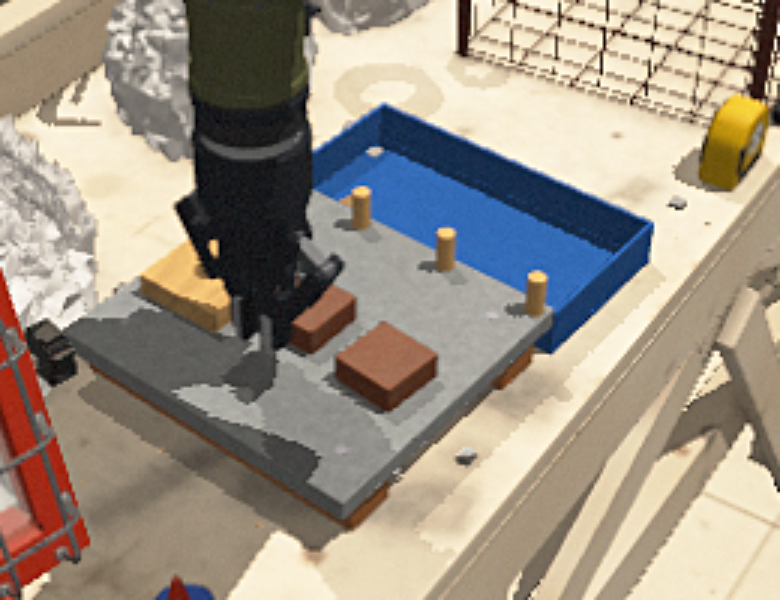

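The fingers stand just behind offcut A, between the plate and offcut B, and clear of both. I'll lower slightly and push.

```bash
python3 -m handwheel '[{"dp":[0,0,0.045],"spin":0},{"dp":[-0.08,0,0],"spin":0},{"dp":[-0.1,0,0],"spin":0},{"dp":[-0.1,0,0],"spin":0},{"dp":[-0.1,0,0],"spin":0}]'
python3 -m handwheel '[{"dp":[-0.1,0,0],"spin":0},{"dp":[-0.1,0,0],"spin":0},{"dp":[-0.1,0,0],"spin":0},{"dp":[0,0,0],"spin":0},{"dp":[0,0,0],"spin":0}]'
python3 - <<'E'
from h import *
s=arm.state();P=s["eef_pos"]*1000
e=np.arctan(-.0752);A=np.array([[np.cos(e),np.sin(e)],[-np.sin(e),np.cos(e)]]);print("board frame",A@(P[:2]-[547.1,35.7]),P[2])
im,d=arm.get_image("side");cv2.imwrite("pics/s3.png",cv2.resize(im[170:370,200:460,::-1],None,fx=3,fy=3)[:600,:780])
E
```

```text
clock: 10.3
eef_pos: [0.5465, 0.0367, 0.0531]
tool_rot: [-2.31, -2.129, 0.0]
force: [0.1, -0.0, 0.1]
opening: 0.0171
grasp_force: 0.2
clock: 10.92
eef_pos: [0.5438, 0.002, 0.0531]
tool_rot: [-2.309, -2.13, -0.0]
force: [-1.3, -0.5, 0.4]
opening: 0.017
grasp_force: 0.0
board frame [ -0.78332883 -33.89821684] 53.102442822062145
```

View pics/s3.png

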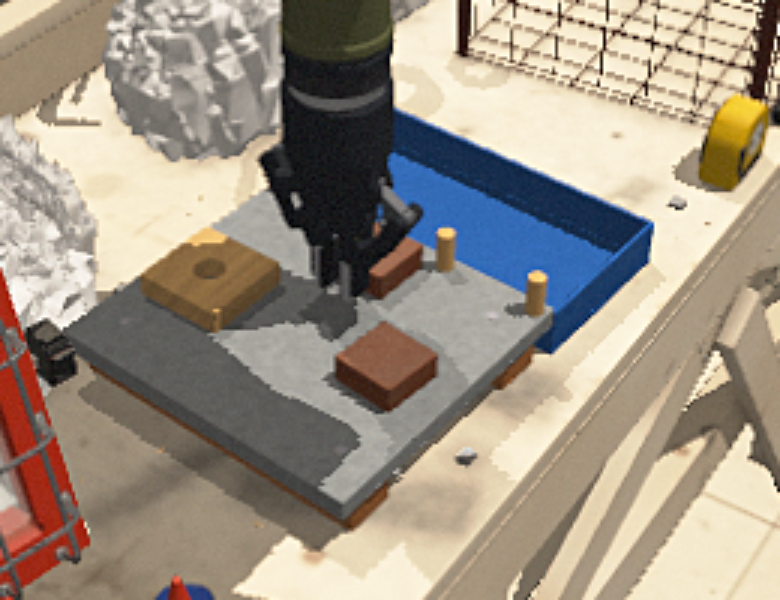

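Offcut A (395,265) slid square toward the middle gap. The plate and B are untouched. I'll continue through the gap.

```bash
python3 -m handwheel '[{"dp":[-0.08,0,0],"spin":0},{"dp":[-0.08,0,0],"spin":0},{"dp":[-0.08,0,0],"spin":0},{"dp":[-0.08,0,0],"spin":0},{"dp":[0,0,0],"spin":0}]'
python3 -m handwheel '[{"dp":[-0.1,0,0],"spin":0},{"dp":[-0.1,0,0],"spin":0},{"dp":[-0.1,0,0],"spin":0},{"dp":[-0.1,0,0],"spin":0},{"dp":[0,0,0],"spin":0}]'
python3 - <<'E'
from h import *
s=arm.state();P=s["eef_pos"]*1000
e=np.arctan(-.0752);A=np.array([[np.cos(e),np.sin(e)],[-np.sin(e),np.cos(e)]]);print("board frame",A@(P[:2]-[547.1,35.7]),P[2])
im,d=arm.get_image("side");cv2.imwrite("pics/s4.png",cv2.resize(im[170:370,200:460,::-1],None,fx=3,fy=3)[:600,:780])
E
```

```text
clock: 11.6
eef_pos: [0.5405, -0.0374, 0.0531]
tool_rot: [2.311, 2.128, -0.001]
force: [-0.6, -0.6, 0.5]
opening: 0.0168
grasp_force: 0.0
clock: 12.22
eef_pos: [0.5367, -0.0853, 0.0531]
tool_rot: [2.311, 2.128, -0.0]
force: [-0.2, 0.9, 0.2]
opening: 0.0171
grasp_force: 0.0
board frame [  -1.31096566 -121.4108496 ] 53.059780888793846
```

View pics/s4.png

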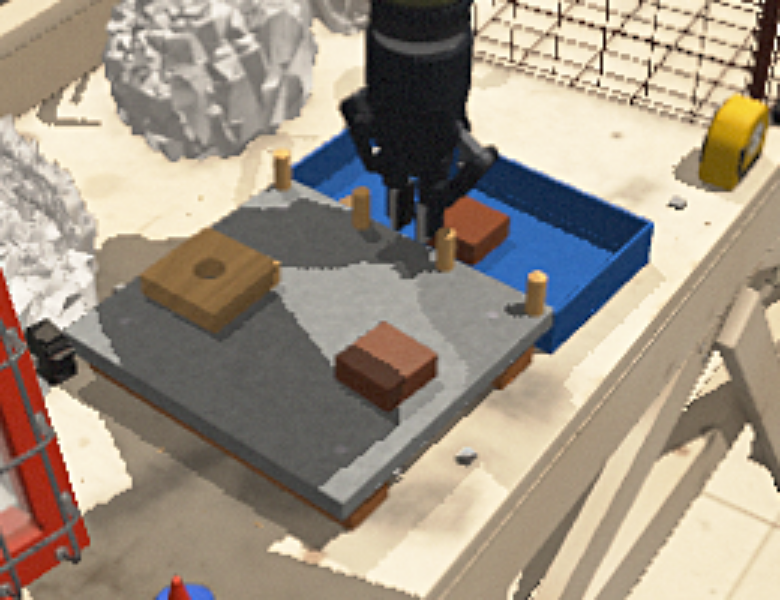

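Offcut A (470,230) is lying in the tray. Now B.

```bash
python3 -m handwheel '[{"dp":[0,0,-0.4],"spin":0},{"dp":[0,0,-0.4],"spin":0},{"dp":[0.36,-0.15,0],"spin":0},{"dp":[0.4,-0.17,0],"spin":0},{"dp":[0.4,-0.17,0],"spin":0}]'
python3 -m handwheel '[{"dp":[0.4,-0.166,0],"spin":0},{"dp":[0,0,0],"spin":0},{"dp":[0,0,0.2],"spin":0},{"dp":[0,0,0.2],"spin":0},{"dp":[0,0,0],"spin":0}]'
python3 - <<'E'
from h import *
s=arm.state();P=s["eef_pos"]*1000
e=np.arctan(-.0752);A=np.array([[np.cos(e),np.sin(e)],[-np.sin(e),np.cos(e)]]);print("board frame",A@(P[:2]-[547.1,35.7]),P[2],s["tool_rot"])
E
```

```text
clock: 12.9
eef_pos: [0.489, 0.0609, 0.1494]
tool_rot: [2.31, 2.129, 0.001]
force: [0.2, 0.0, 0.1]
opening: 0.0172
grasp_force: 0.0
clock: 13.52
eef_pos: [0.4719, 0.1078, 0.0996]
tool_rot: [-2.309, -2.128, 0.006]
force: [0.9, 0.2, 0.5]
opening: 0.0177
grasp_force: 0.0
board frame [-80.35315313  66.21775189] 99.64512172570633 [-2.3088793  -2.12780215  0.00577769]
```

Now I lower 46 mm and push about 100 mm, then check.

```bash
python3 -m handwheel '[{"dp":[0,0,0.2],"spin":0},{"dp":[0,0,0.18],"spin":0},{"dp":[0,0,0],"spin":0},{"dp":[-0.08,0,0],"spin":0},{"dp":[-0.08,0,0],"spin":0}]'
python3 -m handwheel '[{"dp":[-0.09,0,0],"spin":0},{"dp":[-0.09,0,0],"spin":0},{"dp":[-0.09,0,0],"spin":0},{"dp":[-0.09,0,0],"spin":0},{"dp":[-0.09,0,0],"spin":0}]'
python3 -m handwheel '[{"dp":[-0.09,0,0],"spin":0},{"dp":[-0.09,0,0],"spin":0},{"dp":[-0.09,0,0],"spin":0},{"dp":[0,0,0],"spin":0},{"dp":[0,0,0],"spin":0}]'
python3 - <<'E'
from h import *
s=arm.state();P=s["eef_pos"]*1000
e=np.arctan(-.0752);A=np.array([[np.cos(e),np.sin(e)],[-np.sin(e),np.cos(e)]]);print("board frame",A@(P[:2]-[547.1,35.7]),P[2])
im,d=arm.get_image("side");cv2.imwrite("pics/s5.png",cv2.resize(im[170:370,200:460,::-1],None,fx=3,fy=3)[:600,:780])
E
```

```text
clock: 14.15
eef_pos: [0.4728, 0.0891, 0.0567]
tool_rot: [2.309, 2.129, 0.003]
force: [0.2, 0.7, 0.2]
opening: 0.0172
grasp_force: 0.4
clock: 14.78
eef_pos: [0.4674, 0.0351, 0.0555]
tool_rot: [-2.31, -2.13, 0.0]
force: [0.6, 1.6, 0.6]
opening: 0.0171
grasp_force: 0.4
clock: 15.4
eef_pos: [0.4648, 0.0034, 0.0554]
tool_rot: [-2.31, -2.129, 0.0]
force: [0.0, -0.2, -0.3]
opening: 0.0168
grasp_force: 0.0
board frame [-79.68487586 -38.36407912] 55.41344899152051
```

View pics/s5.png

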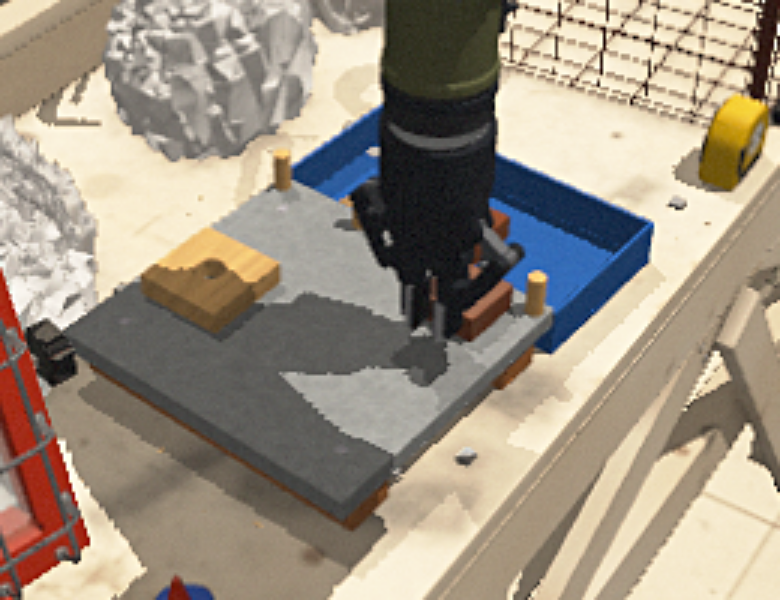

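Offcut B (490,310) is square at the near gap, clear of the end dowel (537,290). I'll push it through, then retract.

```bash
python3 -m handwheel '[{"dp":[-0.08,0,0],"spin":0},{"dp":[-0.08,0,0],"spin":0},{"dp":[-0.08,0,0],"spin":0},{"dp":[-0.08,0,0],"spin":0},{"dp":[0,0,0],"spin":0}]'
python3 -m handwheel '[{"dp":[-0.1,0,0],"spin":0},{"dp":[-0.1,0,0],"spin":0},{"dp":[-0.1,0,0],"spin":0},{"dp":[-0.08,0,0],"spin":0},{"dp":[0,0,0],"spin":0}]'
python3 -m handwheel '[{"dp":[0,0,-0.4],"spin":0},{"dp":[0,0,-0.5],"spin":0},{"dp":[0,0,-0.3],"spin":0},{"dp":[0,-0.4,0],"spin":0},{"dp":[0,-0.4,0],"spin":0}]'
python3 -m handwheel '[{"dp":[0,-0.3,0],"spin":0},{"dp":[-0.3,0,0],"spin":0},{"dp":[-0.4,0,0],"spin":0},{"dp":[-0.4,0,0],"spin":0},{"dp":[-0.4,0,0],"spin":0}]'
python3 -m handwheel '[{"dp":[-0.4,0,0],"spin":0},{"dp":[-0.3,0,0],"spin":0},{"dp":[0,0,0],"spin":0},{"dp":[0,0,0],"spin":0},{"dp":[0,0,0],"spin":0}]'
python3 - <<'E'
from h import *
a,d=arm.get_image("top"); b,e=arm.get_image("side"); np.savez("end.npz",a=a,d=d,b=b,e=e)
a=cv2.resize(a[150:320,220:480],None,fx=1.5,fy=1.5); b=cv2.resize(b[170:430,200:460],None,fx=1.5,fy=1.5)
o=np.zeros((390,780,3),np.uint8);o[:a.shape[0],:390]=a;o[:,390:]=b;cv2.imwrite("pics/end.png",o[...,::-1])
c=arm.camera_model("side");p=cloud(c,e);f=np.load("end.npz")["b"];h=cv2.cvtColor(f,cv2.COLOR_RGB2HSV).astype(int);x,y,z=np.moveaxis(p,2,0)
m=(h[...,0]>100)&(h[...,0]<130)&(h[...,1]>100)&(x>.36)&(x<.7)&(y<-.04)&(y>-.33)&(z>.03)&(z<.06)
print("tray",cv2.minAreaRect((p[m][:,:2]*1000).astype(np.float32)))
E
```

```text
clock: 16.08
eef_pos: [0.4617, -0.0357, 0.0555]
tool_rot: [2.311, 2.128, -0.0]
force: [0.3, 0.3, -0.5]
opening: 0.0175
grasp_force: 0.0
clock: 16.7
eef_pos: [0.458, -0.081, 0.0555]
tool_rot: [2.311, 2.128, 0.0]
force: [1.1, 0.6, 0.2]
opening: 0.017
grasp_force: 0.0
clock: 17.32
eef_pos: [0.362, -0.0722, 0.2]
tool_rot: [2.308, 2.13, 0.002]
force: [-0.3, -0.4, 0.5]
opening: 0.0173
grasp_force: 0.0
clock: 17.95
eef_pos: [0.3118, -0.2502, 0.1997]
tool_rot: [2.309, 2.13, 0.001]
force: [0.7, -0.5, -0.5]
opening: 0.0171
grasp_force: 0.0
clock: 18.58
eef_pos: [0.3051, -0.3314, 0.1994]
tool_rot: [-2.307, -2.131, -0.0]
force: [-0.4, -0.3, -0.5]
opening: 0.0171
grasp_force: 0.0
tray ((536.101806640625, -153.87982177734375), (140.6740264892578, 272.0228576660156), 85.75411224365234)
```

View pics/end.png

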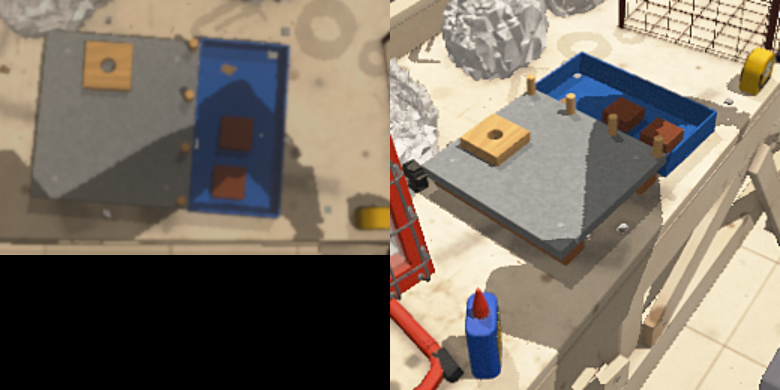

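Both offcuts (235,132 and 228,182 in the top half) are in the tray. The tray is square on the board, and the plate, can and tape are in place. I'll check that the offcuts lie flat and the seam is shut.

Run:
```python
from h import *
f=np.load("end.npz");c=arm.camera_model("top");p=cloud(c,f["d"])*1000;h=cv2.cvtColor(f["a"],cv2.COLOR_RGB2HSV).astype(int);x,y,z=np.moveaxis(p,2,0)
m=((h[...,0]<14)|(h[...,0]>170))&(h[...,1]>70)&(x>400)&(x<670)&(y<-85)&(y>-220)
k,l,s,_=cv2.connectedComponentsWithStats(m.astype(np.uint8))
for i in range(1,k):
    if s[i,4]>60: q=p[l==i]; print(s[i,4],q.mean(0).round(),np.percentile(q[:,2],[5,50,95]).round(1))
# seam: height profile along board -y direction; gap would read near bench z
for xb in (-100,-60,-20,20,60,100):
    t=[]
    for yb in range(-112,-134,-2):
        X=547+xb*.997+yb*.075;Y=35.7-xb*.075+yb*.997
        i=np.argmin((x-X)**2+(y-Y)**2); t.append(int(z.flat[i]))
    print(xb,t)
```

```text
422 [ 529. -150.   26.] [22.6 26.4 30.6]
435 [ 453. -139.   26.] [21.5 26.4 30.7]
-100 [47, 44, 47, 46, 46, 46, 34, 5, 5, 0, 9]
-60 [48, 48, 45, 48, 46, 39, 39, 39, 6, 11, 2]
-20 [46, 50, 46, 46, 42, 47, 41, 1, 1, 7, 7]
20 [45, 48, 50, 50, 42, 42, 42, 3, 3, 3, 7]
60 [44, 43, 47, 45, 45, 41, 41, 7, 4, 4, 9]
100 [44, 46, 46, 48, 46, 41, 41, 6, 7, 2, 627]
```

The offcuts are flat on the tray floor (tops at 26 mm), and the height runs from board straight to tray rim with no gap.

```bash
python3 -c "from bench import arm; print(arm.hand_in())"
```

```text
the job is handed in; nothing more can be done
None
```

The job is handed in at about 19 s of the 51 s limit: the tray sits square against the board with no measurable gap, both offcuts lie flat in it, and the plate, oil can and tape measure look undisturbed in the final pictures.

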